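# Hold the plant press open by its lever

## Robot

A 6-joint arm with a two-finger parallel gripper is mounted at the origin on the work surface. World frame = base frame: x ahead of the robot, y to its left, z up, the work surface at z = 0. Lengths are in mm, angles in rad, forces in N, time in s.
With the tool pointing down it reaches from about 275 to 1000 mm from the base axis. Payload 8.4 kg.
Tool frame: the origin (TCP) lies midway between the tips of the shut fingers; the grasp point (between the pads) lies 19 mm behind it (r.grip_point_offset is the distance from the TCP to the grasp point, in mm); z points along the fingers, x is the direction in which the jaws open and shut, and the axes are right-handed (so a half turn about z gives the same grasp; the last joint's range is limited). The gripper opens to 85 mm and grips with 20 to 120 N. Pads are 22 mm wide; open, the fingers measure 114 mm over their backs; the gripper's body (76 mm by 85 mm) begins 54 mm behind the grasp point. The pads swing forward as they close: fully open they stand 13 mm farther back than shut.
Start: joints at [1.332, 0.353, 1.633, -0, 1.155, -0.002], TCP at [146.619, 607.561, 231.281] pointing down, gripper open.
Joint ranges: [-2.63, 2.63], [-0.92, 2.1], [0.06, 2.66], [-1.3, 4.44], [0, 2.69], [-3.02, 3.02]. Speed limits (rad/s): [2.22, 2.22, 2.79, 3.14, 3.14, 3.14].

## Interface

Orientations are given as [roll, pitch, yaw] about the fixed x, y, z axes, in that order (R = Rz(yaw) Ry(pitch) Rx(roll)).
In Python, from rig import monitor, vision, sign_off, r gives the robot as it stands.
- The arm moves only by the shell command python3 -m inch 'ROWS' [FORCE]. ROWS is JSON, a list of rows, each an object with "dp": the shift along the tool's x, y, z in mm, a list of three; "angular": the turn, a rotation vector about the tool's x, y, z in rad, a list of three; "fingers": the closure in counts, from 0 (fully open) to 255 (shut). A call has 1 to 12 rows; each row is the pose to reach, as a shift and turn from the pose commanded when the call began, along the tool's axes at that moment; what a row does not reach only later rows make up. A row lasts 1/12 s, in which the tool goes at most 41.7 mm and 7.16 degrees, less where a joint would pass 70% of its speed; a pose out of reach is approached as far as the arm can. A call with a gripper value outside its range is refused whole. The fingers move at their own pace and stop on an object; FORCE is the grip in N (left out, the last holds). Time passes only in rows, so rows that repeat a pose let the fingers close. It gives the time, the measured TCP pose, the force and the opening at its end, in the units of the state.
- monitor.sense(): the state, without advancing time (a new reading comes with each control period).
- vision.grab_frame(name): name is "side" or "top"; returns (picture, depth): 480x640x3 uint8, blue, green, red; 480x640 float32, mm along the optical axis (not along the pixel's ray), 0 where there is no reading.
- vision.camera_params(name): a dict with "fx", "fy", "cx", "cy" (pixels), "R" (3x3) and "t" (3): a world point X has camera coordinates R X + t. Camera axes: x right, y down, z forward; pixel columns grow to the right and rows downward; lengths in mm; the calibration is good to about 2 mm. A picture is of the moment at which its call begins. camera_params takes no time and is no camera call.
- sign_off(): hands the job in, once; it reports no verdict.
The state is a dict: "clock": time; "qpos": joint angles; "qvel": joint speeds; "joint_efforts": joint torques, N m; "eef_pos": TCP position; "tcp_rot": TCP orientation; "contact_force": force on the tool from outside, world axes, zero at the start; "wrist_torque": the same for the moment, N m; "opening": opening from 0.0 (shut) to 1.0 (fully open).
Only numpy, scipy, OpenCV 4.12 (cv2) and the standard library are available. Lean on these libraries where they do the work, as an engineer would, in place of code of your own. Each camera call takes 0.05 s, during which the arm holds its last target.

## Task

Open the plant press and keep it open for a colleague: first push the red safety bolt out sideways from under the lever by its upright tab, all the way, then press the black pad on the long end of the lever smoothly and gently down towards its rubber stop so that the short end raises the heavy green plate. Finish with your fingers still pressing the lever down and the plate raised. Work with the fingertips only: do not touch the plate, do not lift the lever off its fulcrum, and leave the other things on the table alone.

Things in the scene. Friction and masses are not known exactly. Their poses are not given: they have to be found in the camera images.
- press: Plant press, fixed: plywood board 570 x 300 x 12 mm (its x -250 to 320, y -130 to 170), yaw 0.1 to 1.0 rad. Origin at table height under the fulcrum bar, z up; x along the lever from its long end (-x) to the plate (+x); y is the bolt's way out. Grey bolt guide: x -147 to -113, y 35 to 150, 75 high. Rubber stop under the long arm: x -165, 34 high. Cheeks at the fulcrum: y +-27, 85 high.
- fulcrum (a point): Top of the steel fulcrum bar (12 mm thick, across the lever), 60 mm above the table, where the lever rests.
- lever: Loose grey metal lever, 32 x 12 mm, 250 g, notched on the fulcrum bar. Origin on the bar's top, axes as the press at the start. It rests tilted 0.2 rad, long end (216 mm, to -x) up, the round toe of the short end (87 mm) under the plate's lip. With the bolt out it tilts 0.35 rad to its stop; with the bolt in only a few mm. Press on its middle line, or it may twist.
- lever_seat (a point): The lever's origin: its underside at the notch; lies on point fulcrum.
- lever_pad (a point): Centre of the top of the black pad (44 mm along the lever, 40 across) on the lever's long end: 200 mm from the fulcrum, about 117 mm above the table at rest, about 48 mm on the stop, then 8 mm farther from the fulcrum. Pressing takes 3 to 11 N as the plate's weight varies; more only against the stop.
- bolt (a joint): Travel of the red safety bolt, m: 0 to 0.012 at the start (under the lever), 0.06 fully out; slides along +y of the press with 2 N of friction and stays where left. Its bar is 20 x 20 mm, top 80 mm above the table, at x -130 mm of the press; it clears the lever beyond about 0.04.
- bolt_tab (a point): Middle of the top edge of the bolt's upright red tab, 131 mm above the table; tab 40 mm wide along x of the press, 8 thick along y, 51 high above the bar. At bolt 0 it is at x -130, y 85 mm of the press. A fingertip goes down into the 65 mm gap between lever and tab and pushes the tab's inner face to +y; tips 85 to 120 mm above the table meet only the tab.
- plate: Heavy green steel plate, 202 x 220 x 9 mm, 2 to 4 kg, with a steel lip 46 x 70 mm at its front over the lever's toe. Origin in the middle of the lip's front edge, 64 mm above the table when shut, about 26 mm higher with the lever on its stop; x towards its hinge, 248 mm away. Opening tilts its z axis from 0 to about 0.11 rad. It falls shut if not held. Not to be touched.
- amber_jar: Amber jar, 42 mm wide, 68 mm high, on the press board, on the side of the lever away from the bolt. Origin at the centre of its underside. Bystander.
- petri_dish: Glass dish, 70 mm wide, 14 mm high, on the press board on the bolt's side, beyond the fulcrum. Origin under its centre. Bystander.
- brass_weight: Brass weight, 36 mm wide, 50 mm high, on the press board beside the fulcrum, away from the bolt. Origin under its centre. Bystander.
- herb_jar: Green jar, 72 mm wide, 105 mm high, on the table on the robot's left. Origin under its centre. Bystander.
- glue_gun: Black glue gun lying on the table on the left, about 220 x 130 x 35 mm. Bystander.
- flower_box: Cardboard tray of dried flowers, 160 x 130 x 45 mm, on the table on the right. Origin under its centre. Bystander.
- brush: Brush lying on the table on the right. Bystander.

How it is judged:
By the outcome, as a careful person would: the job done as asked, in the order asked, and still so for the second after the job is handed in, while the arm keeps its last pose, push and grip.
It also fails if it takes over 42 s, if anything falls off the work surface, if the arm or the gripper's body presses on something with over 40 N, if the wrist force passes 120 N, or if a joint passes its speed limit or range.

## Working session

There is one attempt and no reset: what is moved stays moved. The work goes in short steps, Python scripts to look and compute and a shell command to move; the robot and the scene stay as the last step left them, time stands still between calls to the robot, and variables do not carry over. Pictures are saved under pics/ and viewed, and the job is handed in when it is done.

```bash
ls; mkdir -p pics
python3 - <<'E'
from rig import monitor, vision, r
import cv2
print(monitor.sense()); print(r.grip_point_offset)
for n in("side","top"):
    p,d=vision.grab_frame(n); cv2.imwrite(f"pics/{n}0.png",p)
    import numpy as np; np.save(f"{n}0.npy",d); print(vision.camera_params(n))
E
```

```text
pics
{'clock': 0.0, 'qpos': array([ 1.33156482e+00,  3.53654047e-01,  1.63415764e+00, -2.36391377e-05,
        1.15517448e+00, -2.39842699e-03]), 'qvel': array([-0.00043572,  0.0021457 ,  0.00101251, -0.00065035,  0.00017095,
        0.00110661]), 'joint_efforts': array([-2.58442751e-04, -6.05223227e+01, -3.42082858e+01, -1.28318602e-04,
        9.28901281e-03,  6.44856755e-06]), 'eef_pos': array([146.53287564, 607.08403943, 230.54793014]), 'tcp_rot': array([3.14157438e+00, 1.39356169e-03, 1.33397279e+00]), 'contact_force': array([ 0.08883917,  1.27342188, -0.7518991 ]), 'wrist_torque': array([-0.02473982, -0.00826411,  0.00782882]), 'opening': 0.9987635631583621}
18.700000000000003
{'fx': 528.2893292662325, 'fy': 528.2893292662325, 'cx': 325.4133349959331, 'cy': 232.73699926401432, 'R': array([[ 0.94306467, -0.33208623, -0.01864862],
       [-0.22794969, -0.60447093, -0.76331765],
       [ 0.24221473,  0.72410885, -0.64575413]]), 't': array([-513.40685245,  228.50048771, 1217.73243056])}
{'fx': 487.63047143412933, 'fy': 487.63047143412933, 'cx': 312.924894390645, 'cy': 239.44257065502927, 'R': array([[-0.01117497, -0.99987335,  0.01133188],
       [-0.99753744,  0.01036271, -0.06936617],
       [ 0.06923996, -0.01207914, -0.9975269 ]]), 't': array([  26.29306345,  551.61889396, 1510.18727423])}
```

View pics/side0.png

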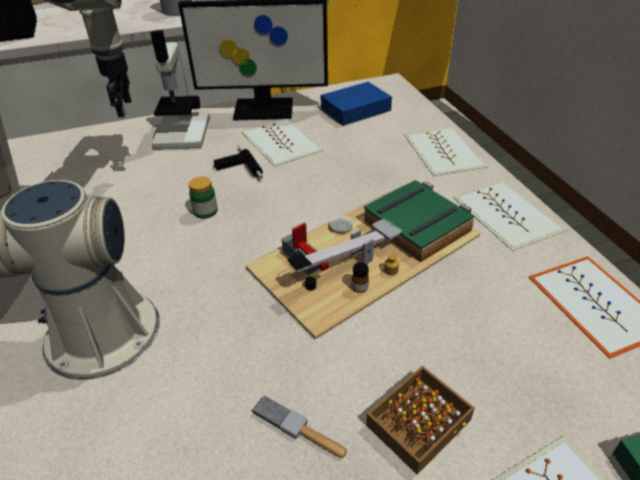

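View pics/top0.png

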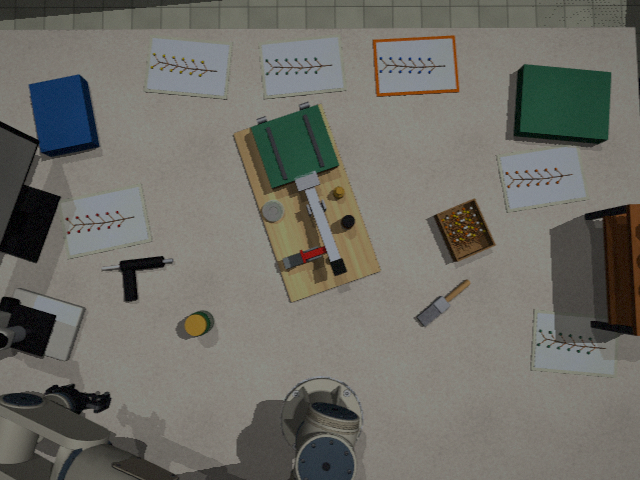

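The side view shows the red tab near (299,232), the lever's pad end near (300,262) and the plate near (418,215). In the top view the pad is near (338,267), the red bolt near (313,255), and the board's corners are near (235,135), (322,105), (380,270) and (292,300). Next I'll measure these.

```bash
cat > h.py <<'E'
import numpy as np, cv2
from rig import vision
def ray(n,uv):
    c=vision.camera_params(n);R=c['R'];t=c['t']
    d=R.T@np.array([(uv[0]-c['cx'])/c['fx'],(uv[1]-c['cy'])/c['fy'],1]); return -R.T@t,d
def plane(n,uv,z):
    o,d=ray(n,uv); return o+d*(z-o[2])/d[2]
def two(a,b):
    o1,d1=ray('side',a);o2,d2=ray('top',b)
    s=np.linalg.lstsq(np.c_[d1,-d2],o2-o1,rcond=None)[0]
    p,q=o1+d1*s[0],o2+d2*s[1]; return (p+q)/2,np.linalg.norm(p-q)
def proj(n,X):
    c=vision.camera_params(n);x=c['R']@np.asarray(X,float)+c['t'];return c['fx']*x[0]/x[2]+c['cx'],c['fy']*x[1]/x[2]+c['cy']
def deproj(n,u,v,d):
    o,dd=ray(n,(u,v)); return o+dd*d
E
python3 - <<'E'
from h import *
for n in('top','side'):
    im=cv2.imread(f'pics/{n}0.png');hsv=cv2.cvtColor(im,cv2.COLOR_BGR2HSV)
    D=np.load(f'{n}0.npy')
    m={'wood':cv2.inRange(hsv,(12,70,90),(28,255,255)),'red':cv2.inRange(hsv,(0,150,70),(6,255,255))|cv2.inRange(hsv,(174,150,70),(180,255,255)),'green':cv2.inRange(hsv,(60,90,30),(90,255,255)),'black':cv2.inRange(hsv,(0,0,0),(180,255,45))}
    for k,a in m.items():
        roi=np.zeros_like(a)
        if n=='top': roi[95:305,225:390]=255
        else: roi[175:340,240:485]=255
        a=a&roi
        if k=='wood': a=cv2.morphologyEx(a,cv2.MORPH_OPEN,np.ones((3,3)))
        cs,_=cv2.findContours(a,cv2.RETR_EXTERNAL,cv2.CHAIN_APPROX_NONE)
        for c in sorted(cs,key=cv2.contourArea)[::-1][:4]:
            if cv2.contourArea(c)<15: continue
            b=cv2.minAreaRect(c);M=cv2.moments(c);ce=(M['m10']/M['m00'],M['m01']/M['m00'])
            print(n,k,cv2.contourArea(c),np.round(ce,1),cv2.boxPoints(b).round(1).tolist())
    # wood hull
    a=m['wood']&roi
    pts=cv2.findNonZero(cv2.morphologyEx(a,cv2.MORPH_OPEN,np.ones((3,3))))
    if n=='top':
        W=np.array([plane('top',p,12)[:2] for p in cv2.convexHull(pts)[:,0]],np.float32)
        rc=cv2.minAreaRect(W);print('board',rc,cv2.boxPoints(rc))
    x0,x1,y0,y1=(220,395,90,315) if n=='top' else (230,490,170,345)
    cv2.imwrite(f'pics/{n}0z.png',cv2.resize(im[y0:y1,x0:x1],None,fx=3 if n=='side' else 2.6,fy=3 if n=='side' else 2.6,interpolation=cv2.INTER_CUBIC))
E
```

```text
top wood 4472.5 [336.3 239.7] [[244.1999969482422, 171.1999969482422], [334.0, 139.3000030517578], [380.6000061035156, 270.5], [290.79998779296875, 302.3999938964844]]
top wood 1486.0 [287.2 227.2] [[256.70001220703125, 194.8000030517578], [294.3999938964844, 185.39999389648438], [311.1000061035156, 252.5], [273.5, 261.8999938964844]]
top wood 745.0 [250.4 168.3] [[232.6999969482422, 133.0], [248.60000610351562, 127.80000305175781], [273.20001220703125, 204.0], [257.29998779296875, 209.1999969482422]]
top wood 19.5 [320.8 241.7] [[317.79998779296875, 238.39999389648438], [321.1000061035156, 237.3000030517578], [323.6000061035156, 244.8000030517578], [320.29998779296875, 245.89999389648438]]
top red 145.0 [311.9 253.2] [[299.5, 250.10000610351562], [324.29998779296875, 245.89999389648438], [326.3999938964844, 258.3999938964844], [301.6000061035156, 262.6000061035156]]
top green 4332.0 [294.1 145.7] [[250.39999389648438, 126.5999984741211], [317.5, 103.80000305175781], [338.29998779296875, 164.89999389648438], [271.20001220703125, 187.6999969482422]]
top black 153.5 [337.8 266.6] [[329
[... 1721 characters left out ...]
998779296875, 207.6999969482422], [396.8999938964844, 161.10000610351562], [472.70001220703125, 215.0], [439.6000061035156, 261.6000061035156]]
side black 314.0 [295.2 257.3] [[276.6000061035156, 247.60000610351562], [287.8999938964844, 237.6999969482422], [310.5, 263.6000061035156], [299.20001220703125, 273.3999938964844]]
side black 171.5 [360.1 269.9] [[353.0, 262.0], [367.0, 262.0], [367.0, 277.0], [353.0, 277.0]]
side black 106.0 [406.8 248.6] [[391.20001220703125, 241.1999969482422], [394.20001220703125, 236.8000030517578], [422.29998779296875, 255.5], [419.3999938964844, 259.8999938964844]]
side black 101.0 [309.9 282.9] [[305.0, 277.0], [315.0, 277.0], [315.0, 289.0], [305.0, 289.0]]
```

```bash
ls pics
```

```text
side0.png
side0z.png
top0.png
top0z.png
```

```bash
cat >> h.py <<'E'
YAW=np.deg2rad(18.56);c_,s_=np.cos(YAW),np.sin(YAW)
RP=np.array([[c_,-s_,0],[s_,c_,0],[0,0,1]])
O=np.array([673.7,40.8,0])-RP@np.array([35,20,0])
def w(x,y,z): return O+RP@np.array([x,y,z])
def pr(X): return RP.T@(np.asarray(X)-O)
E
python3 - <<'E'
from h import *
print('O',O,'yaw',YAW)
print('pad two', two((300,262),(337.8,266.6)))
print('pad plane top', pr(plane('top',(337.8,266.6),117)))
for nm,P in dict(pad=(-200*np.cos(.2),0,117),tab0=(-130,85,131),tab12=(-130,97,131),ful=(0,0,60),lip=(0,0,64)).items():
    X=w(*P); print(nm,X.round(1),[np.round(proj(n,X),1) for n in('top','side')])
# tab by depth
D=np.load('side0.npy')
for uv in [(296,229),(300,226),(304,225),(298,234),(300,260),(305,262),(310,258),(330,252),(350,245)]:
    print(uv,pr(deproj('side',*uv,D[uv[1],uv[0]])).round(1))
D=np.load('top0.npy')
for uv in [(338,267),(335,262),(341,270),(326,243),(300,257),(303,255),(298,256),(294,258)]:
    print('top',uv,pr(deproj('top',*uv,D[uv[1],uv[0]])).round(1))
E
```

```text
O [646.88627138  10.69976815   0.        ] yaw 0.32393310917014756
pad two (array([465.54948649, -50.8451642 , 111.8363435 ]), np.float64(1.6190151411478735))
pad plane top [-1.92144898e+02  1.29112645e-01  1.17000000e+02]
pad [461.1 -51.7 117. ] [array([338.3, 267.8]), array([297.8, 261.1])]
tab0 [496.6  49.9 131. ] [array([303.4, 255.9]), array([299.2, 226.7])]
tab12 [492.8  61.3 131. ] [array([299.5, 257.3]), array([296.3, 224.2])]
ful [646.9  10.7  60. ] [array([315.9, 207.6]), array([361.6, 244.1])]
lip [646.9  10.7  64. ] [array([315.9, 207.4]), array([361.6, 242.9])]
(296, 229) [-138.9   86.2  127.5]
(300, 226) [-128.5   83.4  133.3]
(304, 225) [-115.4   85.1  128.5]
(298, 234) [-132.3   88.9  106.1]
(300, 260) [-190.9   -1.8  118.8]
(305, 262) [-186.2  -14.9  119.3]
(310, 258) [-160.9    0.8  105.5]
(330, 252) [-101.8    0.    91.2]
(350, 245) [-40.8  -2.5  81.3]
top (338, 267) [-193.5   -0.2  115.1]
top (335, 262) [-176.8    3.5  119.1]
top (341, 270) [-204.6   -5.3  118.6]
top (326, 243) [-114.6    8.7   96.1]
top (300, 257) [-127.2   95.5   60.7]
top (303, 255) [-127.    85.2  126.2]
top (298, 256) [-122.   100.3   52.4]
top (294, 258) [-124.   113.8   58.7]
```

View pics/side0z.png

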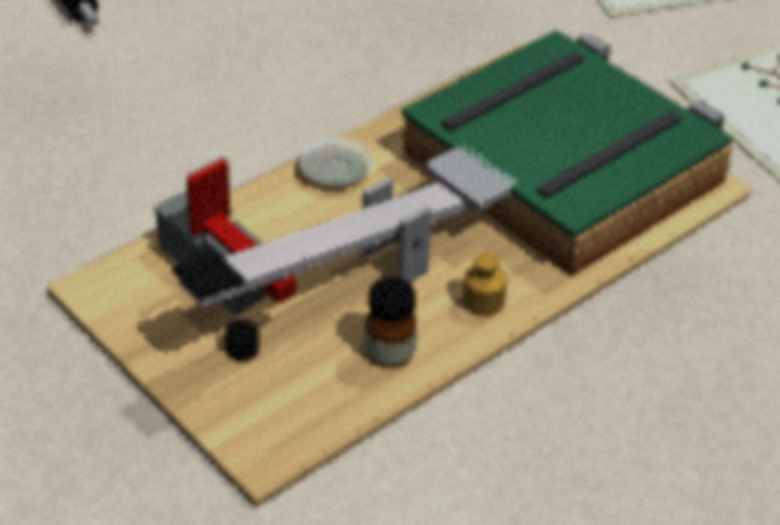

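View pics/top0z.png

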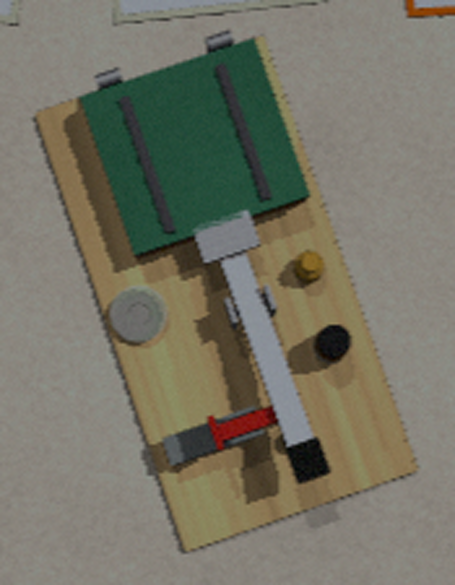

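```bash
cat >> h.py <<'E'
from scipy.spatial.transform import Rotation as Ro
def goal(X,yaw=YAW,p0=None,rpy0=None,roll=np.pi):
    from rig import monitor
    s=monitor.sense()
    p0=s['eef_pos'] if p0 is None else p0; rpy0=s['tcp_rot'] if rpy0 is None else rpy0
    R0=Ro.from_euler('xyz',rpy0); R1=Ro.from_euler('xyz',[np.pi,0,yaw])
    return R0.inv().apply(np.asarray(X)-p0).round(1),(R0.inv()*R1).as_rotvec().round(4)
E
python3 - <<'E'
from h import *
print(w(-130,48,180),goal(w(-130,48,180),p0=[146.619,607.561,231.281],rpy0=[np.pi,0,1.334]))
E
```

```text
[508.36917718  14.8246458  180.        ] (array([-491.3,  490.7,   51.3]), array([ 0.    , -0.    ,  1.0101]))
```

```bash
python3 -m inch '[{"dp":[-10,10,0],"angular":[0,0,0.02],"fingers":255},{"dp":[-30,30,0],"angular":[0,0,0.06],"fingers":255},{"dp":[-55,55,0],"angular":[0,0,0.11],"fingers":255},{"dp":[-80,80,0],"angular":[0,0,0.17],"fingers":255},{"dp":[-105,105,0],"angular":[0,0,0.23],"fingers":255},{"dp":[-130,130,0],"angular":[0,0,0.29],"fingers":255},{"dp":[-155,155,0],"angular":[0,0,0.35],"fingers":255},{"dp":[-180,180,0],"angular":[0,0,0.41],"fingers":255},{"dp":[-205,205,0],"angular":[0,0,0.47],"fingers":255},{"dp":[-230,230,0],"angular":[0,0,0.53],"fingers":255},{"dp":[-250,250,0],"angular":[0,0,0.58],"fingers":255},{"dp":[-260,260,0],"angular":[0,0,0.61],"fingers":255}]' 60; python3 -c "
from h import *
print(goal(w(-130,48,180)))"
```

```text
clock: 1.1
eef_pos: [339.1, 290.4, 231.1]
tcp_rot: [3.141, 0.001, 0.719]
contact_force: [0.1, 0.5, -0.2]
opening: -0.004
(array([-54. , 318.8,  51.4]), array([0.0011, 0.0006, 0.3949]))
```

```bash
python3 -c "
from h import *
p=np.array([146.619,607.561,231.281])+Ro.from_euler('xyz',[np.pi,0,1.334]).apply([-260,260,0])
print(p,goal(w(-130,48,180),p0=p,rpy0=[np.pi,0,.724]))"
```

```text
[338.37028646 293.82314105 231.281     ] (array([-57.4, 321.6,  51.3]), array([ 0.    , -0.    ,  0.4001]))
```

```bash
python3 -m inch '[{"dp":[-3,17,0],"angular":[0,0,0.02],"fingers":255},{"dp":[-8,45,0],"angular":[0,0,0.06],"fingers":255},{"dp":[-14,80,0],"angular":[0,0,0.11],"fingers":255},{"dp":[-21,117,5],"angular":[0,0,0.16],"fingers":255},{"dp":[-28,154,10],"angular":[0,0,0.21],"fingers":255},{"dp":[-34,190,17],"angular":[0,0,0.26],"fingers":255},{"dp":[-40,226,24],"angular":[0,0,0.31],"fingers":255},{"dp":[-46,260,32],"angular":[0,0,0.35],"fingers":255},{"dp":[-52,290,40],"angular":[0,0,0.38],"fingers":255},{"dp":[-56,312,47],"angular":[0,0,0.40],"fingers":255},{"dp":[-57.4,321.6,51],"angular":[0,0,0.40],"fingers":255},{"dp":[-57.4,321.6,51],"angular":[0,0,0.40],"fingers":255}]'; python3 -c "
from h import *
import rig
print(goal(w(-130,48,100)),pr(rig.monitor.sense()['eef_pos']))
p,d=vision.grab_frame('side');cv2.imwrite('pics/s1.png',cv2.resize(p[120:345,230:490],None,fx=3,fy=2.6))
p,d=vision.grab_frame('top');cv2.imwrite('pics/t1.png',cv2.resize(p[90:480,220:420],None,fx=1.5,fy=1.5))
"
```

```text
clock: 2.1
eef_pos: [508.2, 13.0, 179.3]
tcp_rot: [-3.141, 0.002, 0.321]
contact_force: [0.3, 0.5, -0.5]
opening: -0.006
(array([ 0.9, -1.7, 79.3]), array([-0.0001,  0.0015, -0.0025])) [-130.75182093   46.33860204  179.30112236]
```

View pics/s1.png

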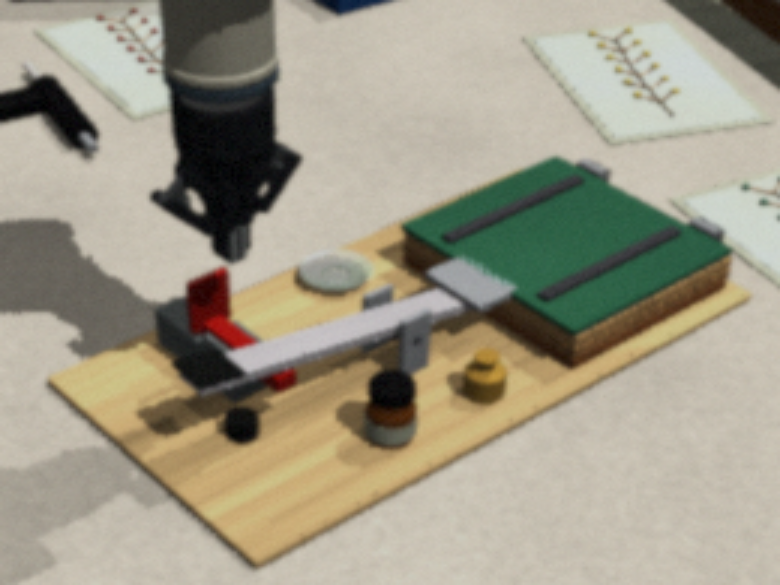

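View pics/t1.png

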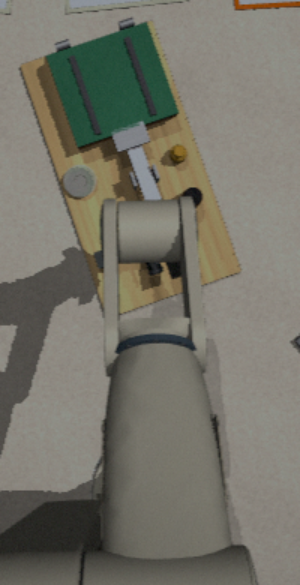

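Everything agrees: the closed tip is above the gap. In the cropped side view it sits at (232,255), with the tab at (210,300) and the lever to its right. I'll lower the tip into the gap.

```bash
python3 -m inch '[{"dp":[0,0,8],"angular":[0,0,0],"fingers":255},{"dp":[0,0,22],"angular":[0,0,0],"fingers":255},{"dp":[0,0,40],"angular":[0,0,0],"fingers":255},{"dp":[0,0,56],"angular":[0,0,0],"fingers":255},{"dp":[0,0,69],"angular":[0,0,0],"fingers":255},{"dp":[0,0,76],"angular":[0,0,0],"fingers":255},{"dp":[0,0,78],"angular":[0,0,0],"fingers":255},{"dp":[0,0,78],"angular":[0,0,0],"fingers":255}]'
python3 -m inch '[{"dp":[0,-4,0],"angular":[0,0,0],"fingers":255},{"dp":[0,-10,0],"angular":[0,0,0],"fingers":255},{"dp":[0,-15,0],"angular":[0,0,0],"fingers":255},{"dp":[0,-19,0],"angular":[0,0,0],"fingers":255},{"dp":[0,-23,0],"angular":[0,0,0],"fingers":255},{"dp":[0,-27,0],"angular":[0,0,0],"fingers":255},{"dp":[0,-31,0],"angular":[0,0,0],"fingers":255},{"dp":[0,-35,0],"angular":[0,0,0],"fingers":255},{"dp":[0,-39,0],"angular":[0,0,0],"fingers":255},{"dp":[0,-43,0],"angular":[0,0,0],"fingers":255},{"dp":[0,-47,0],"angular":[0,0,0],"fingers":255},{"dp":[0,-50,0],"angular":[0,0,0],"fingers":255}]'; python3 -c "
from h import *
import rig
s=rig.monitor.sense();print(pr(s['eef_pos']),RP.T@s['contact_force'])
"
```

```text
clock: 2.87
eef_pos: [508.0, 15.5, 102.1]
tcp_rot: [-3.141, 0.001, 0.325]
contact_force: [0.3, 0.1, 0.1]
opening: -0.0
clock: 3.87
eef_pos: [492.4, 62.7, 102.3]
tcp_rot: [3.142, -0.0, 0.324]
contact_force: [0.6, -2.4, 1.7]
opening: -0.001
[-129.86360942   98.43379429  102.31986857] [-0.19285751 -2.44006535  1.65021951]
```

```bash
python3 -m inch '[{"dp":[0,-3,0],"angular":[0,0,0],"fingers":255},{"dp":[0,-6,0],"angular":[0,0,0],"fingers":255},{"dp":[0,-9,0],"angular":[0,0,0],"fingers":255},{"dp":[0,-12,0],"angular":[0,0,0],"fingers":255},{"dp":[0,-15,0],"angular":[0,0,0],"fingers":255},{"dp":[0,-18,0],"angular":[0,0,0],"fingers":255},{"dp":[0,-20,0],"angular":[0,0,0],"fingers":255},{"dp":[0,-22,0],"angular":[0,0,0],"fingers":255},{"dp":[0,-24,0],"angular":[0,0,0],"fingers":255},{"dp":[0,-25,0],"angular":[0,0,0],"fingers":255},{"dp":[0,-26,0],"angular":[0,0,0],"fingers":255},{"dp":[0,-27,0],"angular":[0,0,0],"fingers":255}]'; python3 -c "
from h import *
import rig
s=rig.monitor.sense();print(pr(s['eef_pos']),RP.T@s['contact_force'])
"
python3 -m inch '[{"dp":[0,-1,0],"angular":[0,0,0],"fingers":255},{"dp":[0,-2,0],"angular":[0,0,0],"fingers":255},{"dp":[0,-3,0],"angular":[0,0,0],"fingers":255},{"dp":[0,-4,0],"angular":[0,0,0],"fingers":255}]'; python3 -c "
from h import *
import rig
s=rig.monitor.sense();print(pr(s['eef_pos']),RP.T@s['contact_force'])
"
```

```text
clock: 4.87
eef_pos: [483.9, 87.9, 102.3]
tcp_rot: [-3.142, 0.0, 0.324]
contact_force: [1.3, -0.6, 1.0]
opening: -0.003
[-129.96276003  125.11770338  102.26609889] [ 1.09159737 -0.97146293  1.01301442]
clock: 5.2
eef_pos: [482.6, 91.7, 102.3]
tcp_rot: [3.142, -0.0, 0.324]
contact_force: [1.8, -1.6, 0.2]
opening: 0.002
[-129.97956872  129.0988793   102.27675109] [ 1.19171899 -2.08755466  0.22467179]
```

```bash
python3 -m inch '[{"dp":[0,-1,0],"angular":[0,0,0],"fingers":255},{"dp":[0,-2,0],"angular":[0,0,0],"fingers":255},{"dp":[0,-2,0],"angular":[0,0,0],"fingers":255}]'; python3 -c "
from h import *
import rig
s=rig.monitor.sense();print(pr(s['eef_pos']),RP.T@s['contact_force'])
p,d=vision.grab_frame('side');cv2.imwrite('pics/s2.png',cv2.resize(p[120:345,230:490],None,fx=3,fy=2.6))
"
```

```text
clock: 5.45
eef_pos: [482.5, 92.0, 102.3]
tcp_rot: [3.139, -0.0, 0.325]
contact_force: [4.9, -13.6, -0.6]
opening: 0.002
[-129.91831452  129.36285707  102.28156863] [  0.31672918 -14.47079238  -0.55177236]
```

View pics/s2.png

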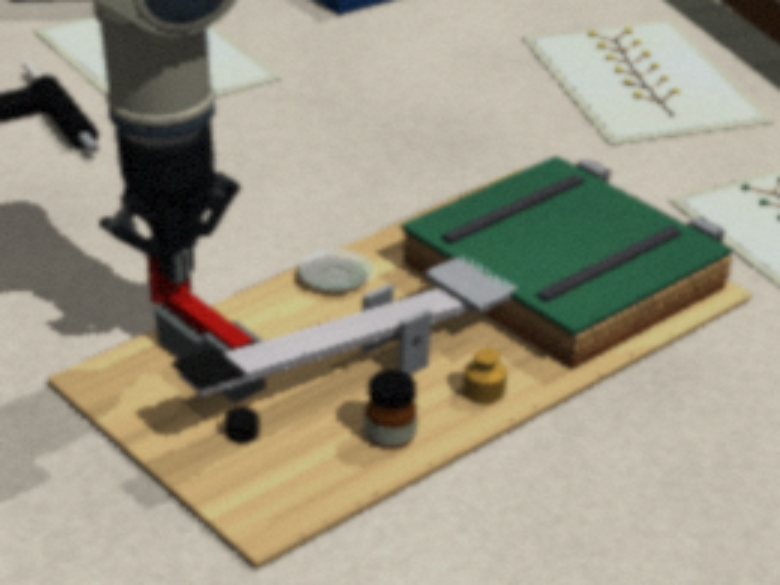

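The bolt has hit its end stop: 14 N at tip y 129.4 puts the tab at about 144, so travel is about 0.06. The picture agrees, with the tab at (168,280) and the bar clear of the lever. I'll back off, rise, and move above the pad.

```bash
python3 -m inch '[{"dp":[0,8,0],"angular":[0,0,0],"fingers":255},{"dp":[0,20,-5],"angular":[0,0,0],"fingers":255},{"dp":[0,35,-20],"angular":[0,0,0],"fingers":255},{"dp":[0,50,-40],"angular":[0,0,0],"fingers":255},{"dp":[-8,65,-55],"angular":[0,0,0],"fingers":255},{"dp":[-20,85,-60],"angular":[0,0,0],"fingers":255},{"dp":[-32,102,-60],"angular":[0,0,0],"fingers":255},{"dp":[-44,117,-60],"angular":[0,0,0],"fingers":255},{"dp":[-54,127,-60],"angular":[0,0,0],"fingers":255},{"dp":[-61,131,-60],"angular":[0,0,0],"fingers":255},{"dp":[-62.5,131,-60],"angular":[0,0,0],"fingers":255},{"dp":[-62.5,131,-60],"angular":[0,0,0],"fingers":255}]'
python3 - <<'E'
from h import *
import rig
s=rig.monitor.sense();print(pr(s['eef_pos']),RP.T@s['contact_force'])
p,d=vision.grab_frame('side');cv2.imwrite('pics/s3.png',cv2.resize(p[120:345,230:490],None,fx=3,fy=2.6))
p,d=vision.grab_frame('top');cv2.imwrite('pics/t3.png',cv2.resize(p[90:310,220:420],None,fx=2.5,fy=2.5))
im=cv2.imread('pics/top0.png')
# lever centreline check: metal pixels at top0, fit in press frame using height on tilted lever
D=np.load('top0.npy');P=[]
for v in range(195,262):
  for u in range(300,350):
    if D[v,u]>0:
      q=pr(deproj('top',u,v,D[v,u]))
      if -170<q[0]<-35 and abs(q[1])<30 and abs(q[2]-(72-q[0]*.203))<12: P.append(q)
P=np.array(P);
for a in range(-170,-40,30):
  k=(P[:,0]>=a)&(P[:,0]<a+30);print(a,k.sum(),P[k,1].min().round(1),P[k,1].max().round(1),P[k,2].mean().round(1))
for uv in [(338,267)]: pass
b=cv2.inRange(cv2.cvtColor(im,cv2.COLOR_BGR2HSV),(0,0,0),(180,255,45));b[:250]=0;b[285:]=0;b[:,:320]=0;b[:,355:]=0
Q=np.array([pr(plane('top',p,117))[:2] for p in cv2.findNonZero(b)[:,0]]);print(Q.mean(0),Q.min(0),Q.max(0))
for a in [0,.05,.1,.15,.2,.25,.3,.35]:
  t=.2-a;print(round(t,2),round(-200*np.cos(t)+17.6*np.sin(t),1),round(60+200*np.sin(t)+17.6*np.cos(t),1), 'tip z (vertical tool, 14.5 half)',round(60+200*np.sin(t)+17.6*np.cos(t)+abs(14.5*np.tan(t)),1))
E
```

```text
clock: 6.5
eef_pos: [464.0, -50.6, 162.4]
tcp_rot: [-3.141, 0.0, 0.323]
contact_force: [-0.2, -0.6, 0.1]
opening: 0.002
[-1.92857696e+02  7.42646652e-02  1.62380979e+02] [-0.37433825 -0.52780705  0.14603833]Traceback (most recent call last):
  File "<stdin>", line 12, in <module>
  File "h.py", line 15, in deproj
    o,dd=ray(n,(u,v)); return o+dd*d
         ~~~^^^^^^^^^
  File "h.py", line 4, in ray
    c=vision.camera_params(n);R=c['R'];t=c['t']
ValueError: time passes only in moves, steps and waits
```

View pics/s3.png

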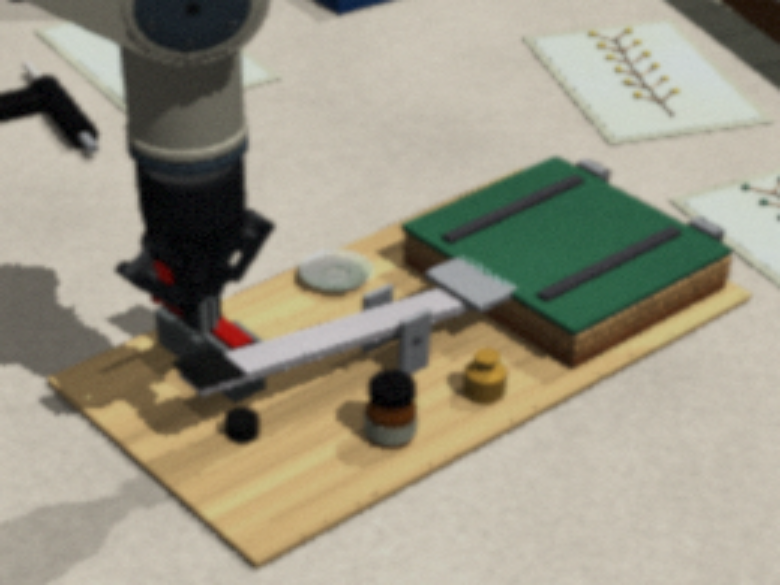

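View pics/t3.png

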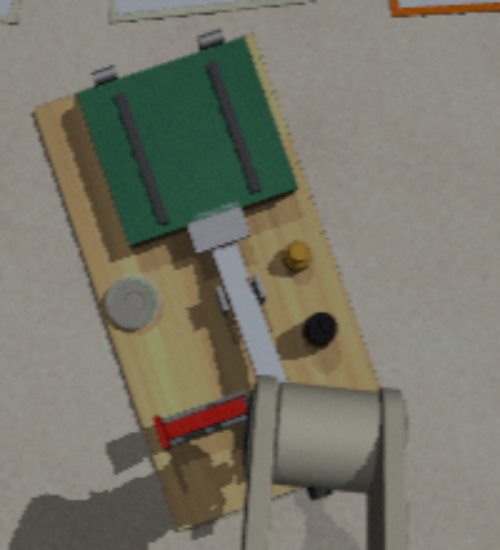

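The top view shows the red bar pulled clear of the lever, with its inner end at (245,405) and the tab at (163,435). The side view shows the tip above the pad at (205,330). One cached check of the pad's middle line before pressing.

```bash
sed -i 's/c=vision.camera_params(n)/c=CP(n)/; s/^from rig import vision$/from rig import vision\nimport functools\nCP=functools.lru_cache(None)(lambda n:vision.camera_params(n))/' h.py
python3 - <<'E'
from h import *
im=cv2.imread('pics/top0.png')
b=cv2.inRange(cv2.cvtColor(im,cv2.COLOR_BGR2HSV),(0,0,0),(180,255,45));b[:250]=0;b[285:]=0;b[:,:320]=0;b[:,355:]=0
Q=np.array([pr(plane('top',p,117))[:2] for p in cv2.findNonZero(b)[:,0]]);print('pad top view',np.median(Q,0),Q.min(0),Q.max(0))
g=cv2.inRange(cv2.cvtColor(im,cv2.COLOR_BGR2HSV),(100,0,120),(140,80,255))|cv2.inRange(cv2.cvtColor(im,cv2.COLOR_BGR2HSV),(0,0,150),(180,50,255))
for v in range(212,262,8):
  us=[u for u in range(300,345) if g[v,u]]
  if us: print(v,[pr(plane('top',(u,v),95))[:2].round(1).tolist() for u in (us[0],us[-1])])
for t in [.2,.15,.1,.05,0,-.05,-.1,-.15]:
  x=-200*np.cos(t)+17.6*np.sin(t);z=60+200*np.sin(t)+17.6*np.cos(t);print(t,round(x+192.5,1),round(z,1),round(z+abs(14.5*np.tan(t)),1))
E
```

```text
pad top view [-191.6464958     0.25777427] [-212.97266546  -18.41345333] [-140.47946196   19.99886574]
212 [[-14.1, 14.7], [-23.9, -13.6]]
220 [[-39.7, 14.1], [-48.5, -11.3]]
228 [[-65.3, 13.5], [-74.1, -11.8]]
236 [[-90.9, 13.0], [-99.7, -12.4]]
244 [[-115.4, 15.2], [-125.2, -12.9]]
252 [[-141.8, 11.9], [-150.6, -13.4]]
260 [[-167.2, 11.3], [-169.1, 5.7]]
0.2 -0.0 117.0 119.9
0.15 -2.6 107.3 109.5
0.1 -4.7 97.5 98.9
0.05 -6.4 87.6 88.3
0 -7.5 77.6 77.6
-0.05 -8.1 67.6 68.3
-0.1 -8.3 57.5 59.0
-0.15 -7.9 47.5 49.7
```

```bash
python3 -m inch '[{"dp":[0,0,6],"angular":[0,0,0],"fingers":255},{"dp":[0,0,16],"angular":[0,0,0],"fingers":255},{"dp":[0,0,26],"angular":[0,0,0],"fingers":255},{"dp":[0,0,33],"angular":[0,0,0],"fingers":255},{"dp":[0,0,37],"angular":[0,0,0],"fingers":255},{"dp":[0,0,39],"angular":[0,0,0],"fingers":255},{"dp":[0,0,40.5],"angular":[0,0,0],"fingers":255},{"dp":[0,0,42],"angular":[0,0,0],"fingers":255},{"dp":[0,0,43.5],"angular":[0,0,0],"fingers":255},{"dp":[0,0,45],"angular":[0,0,0],"fingers":255},{"dp":[0,0,46.5],"angular":[0,0,0],"fingers":255},{"dp":[-0.5,0,48],"angular":[0,0,0],"fingers":255}]'; python3 -c "
from h import *
import rig
s=rig.monitor.sense();print(pr(s['eef_pos']),RP.T@s['contact_force'],s['wrist_torque'])
"
```

```text
clock: 7.6
eef_pos: [464.1, -50.8, 114.5]
tcp_rot: [3.141, -0.0, 0.324]
contact_force: [-0.7, -1.1, 4.1]
opening: 0.001
[-1.92835813e+02 -1.12430558e-01  1.14534229e+02] [-0.9882798  -0.78725302  4.1109839 ] [-0.05323528  0.25888721  0.0198945 ]
```

```bash
python3 -m inch '[{"dp":[-0.6,0,1.5],"angular":[0,0,0],"fingers":255},{"dp":[-1.2,0,3.5],"angular":[0,0,0],"fingers":255},{"dp":[-1.8,0,6],"angular":[0,0,0],"fingers":255},{"dp":[-2.4,0,8.5],"angular":[0,0,0],"fingers":255},{"dp":[-3,0,11],"angular":[0,0,0],"fingers":255},{"dp":[-3.5,0,13.5],"angular":[0,0,0],"fingers":255},{"dp":[-4,0,16],"angular":[0,0,0],"fingers":255},{"dp":[-4.4,0,18.5],"angular":[0,0,0],"fingers":255},{"dp":[-4.8,0,21],"angular":[0,0,0],"fingers":255},{"dp":[-5.2,0,23.5],"angular":[0,0,0],"fingers":255},{"dp":[-5.6,0,26],"angular":[0,0,0],"fingers":255},{"dp":[-6,0,28],"angular":[0,0,0],"fingers":255}]'; python3 -c "
from h import *
import rig
s=rig.monitor.sense();print(pr(s['eef_pos']),RP.T@s['contact_force'],s['wrist_torque'])
p,d=vision.grab_frame('side');cv2.imwrite('pics/s4.png',cv2.resize(p[120:345,230:490],None,fx=3,fy=2.6))
"
```

```text
clock: 8.6
eef_pos: [458.6, -52.6, 86.2]
tcp_rot: [3.141, -0.001, 0.324]
contact_force: [1.2, 1.5, 6.3]
opening: -0.001
[-1.98628824e+02 -9.27439093e-02  8.61861311e+01] [1.64509167 1.04068644 6.29586896] [ 0.03017566 -0.17487049 -0.0429945 ]
```

View pics/s4.png

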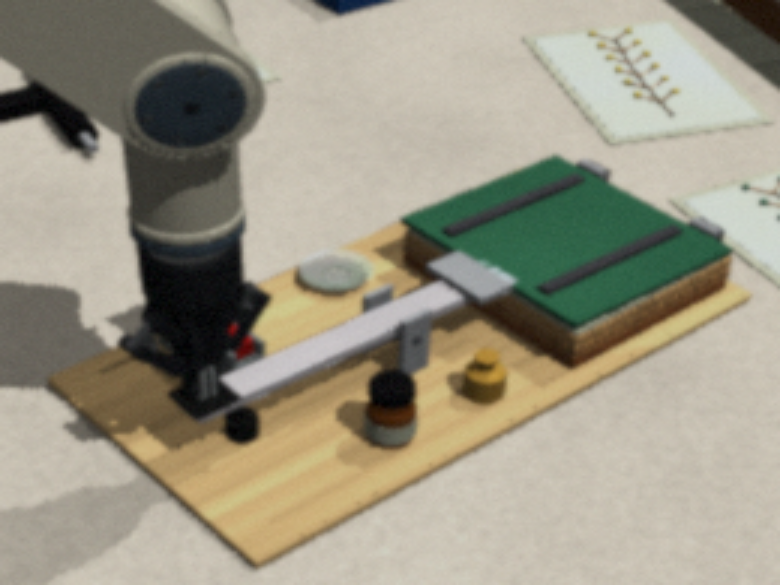

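The tip is on the pad at (205,385), the plate is lifting, and the force is steady at about 6 N. I'll carry on.

```bash
python3 -m inch '[{"dp":[-0.3,0,1.5],"angular":[0,0,0],"fingers":255},{"dp":[-0.6,0,3.5],"angular":[0,0,0],"fingers":255},{"dp":[-0.8,0,6],"angular":[0,0,0],"fingers":255},{"dp":[-1,0,8.5],"angular":[0,0,0],"fingers":255},{"dp":[-1.2,0,11],"angular":[0,0,0],"fingers":255},{"dp":[-1.4,0,13.5],"angular":[0,0,0],"fingers":255},{"dp":[-1.6,0,16],"angular":[0,0,0],"fingers":255},{"dp":[-1.7,0,18.5],"angular":[0,0,0],"fingers":255},{"dp":[-1.8,0,21],"angular":[0,0,0],"fingers":255},{"dp":[-1.8,0,23],"angular":[0,0,0],"fingers":255},{"dp":[-1.8,0,25],"angular":[0,0,0],"fingers":255},{"dp":[-1.8,0,26.5],"angular":[0,0,0],"fingers":255}]'; python3 -c "
from h import *
import rig
s=rig.monitor.sense();print(pr(s['eef_pos']),RP.T@s['contact_force'],s['wrist_torque'])
"
```

```text
clock: 9.65
eef_pos: [457.0, -53.2, 59.8]
tcp_rot: [3.141, -0.001, 0.324]
contact_force: [1.1, 0.3, 6.8]
opening: -0.001
[-2.00391657e+02 -1.38477335e-01  5.97785457e+01] [ 1.14790448 -0.01980491  6.78144161] [ 0.07706198 -0.1564724   0.0170384 ]
```

Now slowly onto the stop, watching the force.

```bash
python3 -m inch '[{"dp":[0,0,1.2],"angular":[0,0,0],"fingers":255},{"dp":[0,0,2.4],"angular":[0,0,0],"fingers":255},{"dp":[0,0,3.6],"angular":[0,0,0],"fingers":255},{"dp":[0,0,4.8],"angular":[0,0,0],"fingers":255},{"dp":[0.2,0,5.8],"angular":[0,0,0],"fingers":255},{"dp":[0.2,0,6.8],"angular":[0,0,0],"fingers":255},{"dp":[0.2,0,7.5],"angular":[0,0,0],"fingers":255},{"dp":[0.2,0,8],"angular":[0,0,0],"fingers":255}]'; python3 -c "
from h import *
import rig
s=rig.monitor.sense();print(pr(s['eef_pos']),RP.T@s['contact_force'],s['wrist_torque'])
"
```

```text
clock: 10.32
eef_pos: [457.1, -53.1, 51.8]
tcp_rot: [3.141, -0.001, 0.324]
contact_force: [0.5, 0.5, 7.6]
opening: 0.002
[-2.00213205e+02 -1.11448033e-01  5.18365991e+01] [0.62855173 0.36775041 7.57690638] [ 0.03383279 -0.06288114 -0.01368736]
```

```bash
python3 -m inch '[{"dp":[0,0,0.5],"angular":[0,0,0],"fingers":255},{"dp":[0,0,1],"angular":[0,0,0],"fingers":255},{"dp":[0,0,1.5],"angular":[0,0,0],"fingers":255},{"dp":[0,0,2],"angular":[0,0,0],"fingers":255},{"dp":[0,0,2.3],"angular":[0,0,0],"fingers":255},{"dp":[0,0,2.3],"angular":[0,0,0],"fingers":255}]'; python3 -c "
from h import *
import rig
s=rig.monitor.sense();print(pr(s['eef_pos']),RP.T@s['contact_force'],s['wrist_torque'])
"
```

```text
clock: 10.82
eef_pos: [457.2, -53.1, 49.6]
tcp_rot: [3.141, -0.001, 0.324]
contact_force: [1.6, 0.6, 6.1]
opening: -0.005
[-2.00153573e+02 -1.34952339e-01  4.95670390e+01] [1.74184937 0.01482573 6.07670868] [ 0.06283385 -0.1319292  -0.00138714]
```

```bash
python3 -m inch '[{"dp":[0,0,0.4],"angular":[0,0,0],"fingers":255},{"dp":[0,0,0.8],"angular":[0,0,0],"fingers":255},{"dp":[0,0,1.2],"angular":[0,0,0],"fingers":255},{"dp":[0,0,1.2],"angular":[0,0,0],"fingers":255}]'; python3 -c "
from h import *
import rig
s=rig.monitor.sense();print(pr(s['eef_pos']),RP.T@s['contact_force'],s['wrist_torque'])
p,d=vision.grab_frame('side');cv2.imwrite('pics/s5.png',cv2.resize(p[120:345,230:490],None,fx=3,fy=2.6))
"
```

```text
clock: 11.15
eef_pos: [457.3, -53.1, 48.9]
tcp_rot: [3.141, -0.001, 0.324]
contact_force: [-1.4, 0.9, 17.3]
opening: 0.004
[-2.00014446e+02 -1.82489351e-01  4.88921884e+01] [-1.06394368  1.27079684 17.29501453] [0.1778456  0.21516601 0.01902089]
```

View pics/s5.png

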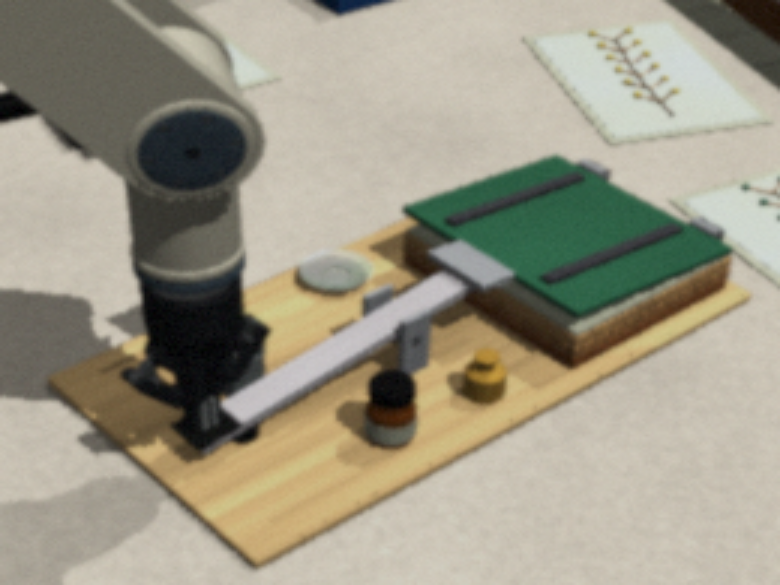

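The lever is on its stop: the force jumped from 7 to 17 N at tip height 48.9. The plate is clearly raised, with an open gap beneath it around (500,290). I'll hold a moment, check the plate's height, the bolt and the bystanders, then hand in.

```bash
python3 -m inch '[{"dp":[0,0,0],"angular":[0,0,0],"fingers":255},{"dp":[0,0,0],"angular":[0,0,0],"fingers":255},{"dp":[0,0,0],"angular":[0,0,0],"fingers":255},{"dp":[0,0,0],"angular":[0,0,0],"fingers":255},{"dp":[0,0,0],"angular":[0,0,0],"fingers":255},{"dp":[0,0,0],"angular":[0,0,0],"fingers":255}]'
python3 - <<'E'
from h import *
import rig
s=rig.monitor.sense();print(pr(s['eef_pos']),RP.T@s['contact_force'],s['wrist_torque'])
p,d=vision.grab_frame('top');cv2.imwrite('pics/t5.png',cv2.resize(p[90:310,220:420],None,fx=2.5,fy=2.5))
d0=np.load('top0.npy')
def hs(D):
    P=np.array([pr(deproj('top',u,v,D[v,u])) for v in range(105,190) for u in range(250,340) if D[v,u]>0])
    for nm,k in {'lip':(P[:,0]>85)&(P[:,0]<105)&(abs(P[:,1])<25),'front':(P[:,0]>140)&(P[:,0]<160)&(abs(P[:,1])<80),'rear':(P[:,0]>270)&(P[:,0]<300)&(abs(P[:,1])<80)}.items(): print(nm,np.median(P[k,2]).round(1))
hs(d0);hs(d)
E
```

```text
clock: 11.7
eef_pos: [457.3, -53.2, 48.9]
tcp_rot: [3.141, -0.001, 0.324]
contact_force: [-1.3, 1.4, 15.5]
opening: -0.003
[-200.01651084   -0.20479372   48.91576651] [-0.75358709  1.7087529  15.50004287] [ 0.14373346  0.17252705 -0.02085815]
lip 68.4
front 69.3
rear 69.0
lip 91.4
front 86.4
rear 71.8
```

View pics/t5.png

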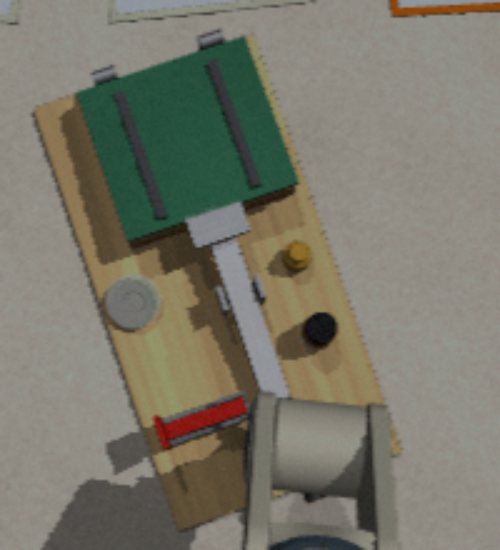

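The lip has risen about 23–25 mm. The bolt is fully out (tab at (163,435)), the bystanders are where they were, and the push is steady at 15.5 N.

```bash
python3 -c "
from rig import sign_off
print(sign_off())"
```

```text
the job is handed in; nothing more can be done
None
```

The press is open and held open: the bolt is fully out, the lever is pressed onto its stop, and the plate is raised. I handed the job in at about 11.7 s; sign-off gave no verdict.

- **Bolt:** I pushed the red tab sideways with the closed fingertips until it met its end stop. The force rose from about 2 N to 14 N with the tab at about y 144 mm, which is a travel of about 0.06 m.
- **Lever:** I pressed the pad down slowly on its middle line at 6–8 N. The force stepped up to 17 N at a tip height of 49 mm, where the stop was expected, and settled at 15.5 N. The fingers are still pressing there.
- **Plate:** The depth images show the lip about 23 mm higher, against about 26 mm expected. The plate's front rose about 17 mm and its rear about 3 mm, so it tilts up about its hinge as it should.
- **Other checks:** The dish, amber jar and brass weight look unmoved in the last top picture. The arm hides the pad end in the top view, but the side view shows the tips on the pad.
- **Not checked:** I did not look again at the glue gun, herb jar, flower box or brush at the end. The arm passed well above table level in that area. None of the checks I made failed.

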